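# Fetch the control vial from behind the reagent bottles

### The arm

A 6-joint arm with a two-finger parallel gripper is mounted at the origin on the work surface. World frame = base frame: x ahead of the robot, y to its left, z up, the work surface at z = 0. Lengths are in m, angles in rad, forces in N, time in s.
With the tool pointing down it reaches from about 0.375 to 0.9 m from the base axis. Payload 3.1 kg.
Tool frame: the origin (TCP) lies on the centre line of the jaws, within the pads' length; the fingertips stand 25 mm ahead of it and the grasp point (between the pads) lies 6 mm ahead of it (manip.tips_ahead is the distance from the TCP to the fingertips, in m); z points along the fingers, y is the direction in which the jaws open and shut (so a half turn about z gives the same grasp; the last joint's range is limited). The gripper opens to 85 mm and grips with 20 to 120 N. Pads are 22 mm wide; open, the fingers measure 114 mm over their backs; the gripper's body (76 mm by 85 mm) begins 54 mm behind the grasp point. The pads swing forward as they close: fully open they stand 13 mm farther back than shut.
Start: joints at [0.963, 0.527, 1.433, -0, 1.181, -0.178], TCP at [0.26, 0.568, 0.256] pointing down, gripper open.
Joint ranges: [-3.08, 3.08], [-0.75, 2.2], [0.22, 2.44], [-1.43, 4.57], [0, 2.65], [-2.85, 2.85]. Speed limits (rad/s): [2.79, 2.79, 3.14, 3.14, 3.14, 3.14].

### API

Orientations are given as a unit quaternion [x, y, z, w].
In Python, from station import manip gives the robot as it stands.
- The arm moves only by the tool play_rows, never from a script. Its argument "steps" is a list that holds one entry, the list of rows, each a list of 6 numbers: the shift along the tool's x, y, z in m, then the turn, a rotation vector about the tool's x, y, z in degrees. In form: [[[x, y, z, rx, ry, rz], ...]]. A call has 1 to 10 rows; each row shifts and turns the commanded pose from where the row before left it, along the tool's axes as they then stand; what a row does not reach is not made up. A row lasts 1/8 s, in which the tool goes at most 62.5 mm and 10.7 degrees, less where a joint would pass 70% of its speed; a pose out of reach is approached as far as the arm can. A call is refused whole if a number of a shift passes 0.0625 or a number of a turn 10.7, either way. A call with a gripper value outside its range is refused whole. "fingers" is the opening, from 0 (shut) to 1 (fully open), set as the call begins (left out, the last holds). The fingers move at their own pace and stop on an object; "squeeze" is the grip in N (left out, the last holds). Time passes only in rows, so rows that do not move let the fingers close. It gives the time, the measured TCP pose, the force and the opening at its end, in the units of the state.
- manip.sense(): the state, without advancing time (a new reading comes with each control period).
- manip.snapshot(name): name is "scene" or "side" or "wrist"; returns a dict with "img" (384x512x3 uint8, red, green, blue), "K" (3x3 intrinsics, pixels), "k1" (the pictures are not rectified: a ray, as slopes to the right and down, at radius r is drawn at 1 + k1 r^2 times it, then the intrinsics apply), "world_from_camera" (4x4, takes a point from camera to world coordinates). Camera axes: x right, y down, z forward; pixel columns grow to the right and rows downward; lengths in m; the calibration is good to about 2 mm. A picture is of the moment at which its call begins. There is no depth.
- manip.sign_off(): hands the job in, once; it reports no verdict.
Trained networks look in a picture, given as the dict that the camera call returned (one of the last four; its "shot" number tells which), for a name from the list of things; names that differ only in an ending like _2 or _b are one class to them, and where a whole thing is asked for, a point or a joint stands for the part that bears it (a point fixed in the world has none). Each returns a list of dicts, best first, with "score" (0 to 1); they miss things now and then, are a little off and sometimes report something else, mostly with a low value. They report only what shows in the picture. A call takes as long as a camera call. They do not tell look-alikes from the thing itself.
- manip.regions_of(label, picture): "pixels" (384x512 bool, what is visible of it) and "rect" ([left, top, right, bottom] in pixels, round what is visible of it).
- manip.pinpoint(label, picture): "point" ([column, row] in pixels: a listed point, or the origin of a listed thing).
The state is a dict: "t": time; "q": joint angles; "qd": joint speeds; "tau": joint torques, N m; "tcp_pos": TCP position; "tool_rot": TCP orientation; "force": force on the tool from outside, world axes, zero at the start; "ft_torque": the same for the moment, N m; "finger_gap": opening from 0.0 (shut) to 1.0 (fully open).
Only numpy, scipy, OpenCV 4.12 (cv2) and the standard library are available. Lean on these libraries where they do the work, as an engineer would, in place of code of your own. Each camera call takes 0.05 s, during which the arm holds its last target.

### The job

Stand the round bottle, the square bottle and the wide jar from the white rack upright in the steel side tray, and only then take the small vial out of the back of the rack and stand it upright in the round holder on top of the mixer. With the vial in the mixer, put the two bottles and the jar back, each upright on the very spot in the rack where it stood at the start. Never tip any of them over and leave the glass beaker where it stands.

Things in the scene. Friction and masses are not known exactly. Their poses are not given: they have to be found in the camera images.
- rack: White plastic rack, fixed: open tray 180 x 180 mm, 14 mm high, 5 mm walls, a cross of dividers as high as the walls making 2 x 2 cells, each 82 mm wide inside, floor 5 mm above the bench. Origin: centre of its underside; z up; x away from the robot, within 20 degrees. Cell centres at x = +-44, y = +-44 mm. One thing stands in each cell, the vial in one of the two back cells (x = +44).
- side_tray: Empty steel side tray, fixed: open, 270 mm along its x, 110 mm along its y, 15 mm high, 5 mm walls, floor 5 mm above the bench. Origin: centre of its underside, z up. It stands left or right of the rack. The three fit in a row along its x, at x = -80, 0 and +80 mm, y = 0.
- mixer: Small bench mixer, fixed, on the other side of the rack: white housing 130 x 120 mm and 48 mm high, black panel on its -x face, and centred on its top a grey round holder 68 mm across. Origin: centre of its underside on the bench, z up.
- cup_seat (a point): Centre of the floor of the mixer's round holder, 65 mm above the bench. The holder is a round cup of 60 mm inside diameter with a lip 6 mm above this floor.
- round_bottle: Tall round white bottle with paper label, 140 mm high: body 50 mm diameter up to 98 mm, sloping to a 28 mm neck at 113 mm, round screw cap 34 mm diameter from 116 to 140 mm height. About 0.25 kg. Origin: centre of its underside, z up. The cap is the place to grip from above.
- square_bottle: Square white bottle with paper label, 132 mm high: body 48 x 48 mm up to 94 mm, sloping to a 28 mm neck at 106 mm, round screw cap 34 mm diameter from 108 to 132 mm height. About 0.25 kg. Origin: centre of its underside, z up. The cap is the place to grip from above. Which way it faces does not matter.
- wide_jar: Wide round white jar, 110 mm high: body 54 mm diameter up to 84 mm, round screw lid 58 mm diameter from 84 to 110 mm height. About 0.3 kg. Origin: centre of its underside, z up. The lid is the place to grip from above.
- vial: Small squat glass vial with paper label and dark rubber stopper, a plain cylinder 36 mm diameter and 50 mm high, 0.06 kg. Origin: centre of its underside, z up.
- beaker: Empty loose glass beaker, 58 mm across the rim and 70 mm high, standing on the bench beyond the mixer, about 145 mm from the mixer's centre. Not to be disturbed. Origin: centre of its underside, z up.
Mind the look-alikes: they are no part of the job. What is shaped like the round_bottle but green or pink is not meant. What is shaped like the wide_jar but purple is not meant.

How it is judged:
On the way, in this order (a step that is already met when the one before it is completed fails the run):
1. both bottles and the jar stand upright in the side tray, the vial still in its cell (x of round_bottle in the frame of side_tray between -0.115 and 0.115 m and y of round_bottle in the frame of side_tray between -0.035 and 0.035 m and z of each of round_bottle, square_bottle, wide_jar in the frame of side_tray below 0.01 m and angle between each of round_bottle, square_bottle, wide_jar's own z axis and vertical below 0.12 rad and x of square_bottle in the frame of side_tray between -0.115 and 0.115 m and y of square_bottle in the frame of side_tray between -0.035 and 0.035 m and x of wide_jar in the frame of side_tray between -0.115 and 0.115 m and y of wide_jar in the frame of side_tray between -0.035 and 0.035 m and distance of vial from where it was at the start of the episode below 0.03 m), for 0.2 s.
2. the vial stands in the mixer's holder while the bottles and the jar are still in the side tray (horizontal distance between vial and cup_seat below 0.014 m and z of vial in the frame of cup_seat between -0.005 and 0.005 m and angle between each of vial, round_bottle, square_bottle, wide_jar's own z axis and vertical below 0.12 rad and x of round_bottle in the frame of side_tray between -0.115 and 0.115 m and y of round_bottle in the frame of side_tray between -0.035 and 0.035 m and z of each of round_bottle, square_bottle, wide_jar in the frame of side_tray below 0.01 m and x of square_bottle in the frame of side_tray between -0.115 and 0.115 m and y of square_bottle in the frame of side_tray between -0.035 and 0.035 m and x of wide_jar in the frame of side_tray between -0.115 and 0.115 m and y of wide_jar in the frame of side_tray between -0.035 and 0.035 m), for 0.2 s.
At the end, for the whole second after the job is handed in: The vial stands upright in the mixer's round holder (within 14 mm of its centre, within 5 mm of its floor), the round bottle, the square bottle and the jar each stand upright within 15 mm of where they stood at the start, all at rest (horizontal distance between vial and cup_seat below 0.014 m and z of vial in the frame of cup_seat between -0.005 and 0.005 m and angle between each of vial, round_bottle, square_bottle, wide_jar's own z axis and vertical below 0.12 rad and linear speed of each of vial, round_bottle, square_bottle, wide_jar below 0.02 m/s and distance of each of round_bottle, square_bottle, wide_jar from where it was at the start of the episode below 0.015 m); the robot touches nothing.
It fails at once if a bottle, the jar or the vial is tipped over (angle between any of round_bottle, square_bottle, wide_jar, vial's own z axis and vertical above 0.7 rad).
It fails at once if the glass beaker is moved or tipped (distance of beaker from where it was at the start of the episode above 0.025 m or angle between beaker's own z axis and vertical above 0.5 rad).
It also fails if it takes over 144 s, if anything falls off the work surface, if the arm or the gripper's body presses on something with over 40 N, if the wrist force passes 120 N, or if a joint passes its speed limit or range.

## Working session

There is one attempt and no reset: what is moved stays moved. The work goes in short steps, Python scripts to look and compute and a tool call to move; the robot and the scene stay as the last step left them, time stands still between calls to the robot, and variables do not carry over. Pictures are saved under pics/ and viewed, and the job is handed in when it is done.

Besides the shell and the picture viewer there is one more tool, called after ">>>" as name(argument=value, ...), one argument or row to a line, values as JSON. play_rows: Moves the arm, as the interface text tells. Its arguments: {"type":"object","properties":{"steps":{"type":"array"},"fingers":{"type":"number"},"squeeze":{"type":"number"}},"required":["steps"]}

```bash
ls; mkdir -p pics; cat > h.py <<'E'
import numpy as np, cv2
from station import manip
def save(name, fn):
    s=manip.snapshot(name); cv2.imwrite('pics/'+fn, cv2.cvtColor(s['img'],cv2.COLOR_RGB2BGR)); return s
def ray(s,uv):
    K=np.array(s['K']);T=np.array(s['world_from_camera'])
    x=(uv[0]-K[0,2])/K[0,0];y=(uv[1]-K[1,2])/K[1,1]
    rd=np.hypot(x,y);r=rd
    for _ in range(30): r=rd/(1+s['k1']*r*r)
    f=r/rd if rd>0 else 1
    d=T[:3,:3]@np.array([x*f,y*f,1]);return T[:3,3],d/np.linalg.norm(d)
def atz(s,uv,z):
    o,d=ray(s,uv);return o+d*(z-o[2])/d[2]
def proj(s,P):
    K=np.array(s['K']);T=np.array(s['world_from_camera'])
    p=T[:3,:3].T@(np.array(P)-T[:3,3]);x,y=p[0]/p[2],p[1]/p[2];f=1+s['k1']*(x*x+y*y)
    return np.array([K[0,0]*x*f+K[0,2],K[1,1]*y*f+K[1,2]])
def tri(l):
    A=np.zeros((3,3));b=np.zeros(3)
    for s,uv in l:
        o,d=ray(s,uv);M=np.eye(3)-np.outer(d,d);A+=M;b+=M@o
    return np.linalg.solve(A,b)
E
python3 - <<'E'
from h import *
print(manip.sense())
for n in ['scene','side','wrist']:
    s=save(n,n+'0.png');print(n,np.round(s['K'],1).tolist(),s['k1'],np.round(s['world_from_camera'],3).tolist())
    for l in ['rack','side_tray','mixer','cup_seat','round_bottle','square_bottle','wide_jar','vial','beaker']:
        try:
            print(l,[(np.round(p['point'],1).tolist(),round(p['score'],2)) for p in manip.pinpoint(l,s)], [(r['rect'],round(r['score'],2)) for r in (manip.regions_of(l,s) if l!='cup_seat' else [])])
        except Exception as e: print(l,e)
E
```

```text
pics
{'t': 0.0, 'q': array([ 9.62488392e-01,  5.28502017e-01,  1.43389456e+00, -4.03523983e-06,
        1.18140909e+00, -1.78476516e-01]), 'qd': array([0.00057674, 0.00248507, 0.00069266, 0.00112909, 0.00072378,
       0.00029386]), 'tau': array([ 6.52215258e-04, -4.42359424e+01, -1.78031319e+01, -5.73974285e-05,
        8.46184907e-03, -1.30498339e-05]), 'tcp_pos': array([0.26002491, 0.56761353, 0.255314  ]), 'tool_rot': array([ 2.13264197e-01,  9.76993940e-01, -1.02270009e-03, -4.22426951e-04]), 'force': array([-0.06455447,  0.85693249,  0.47362512]), 'ft_torque': array([-0.00530753, -0.04095263,  0.01290845]), 'finger_gap': 0.9989772530077868}
scene [[485.1, 0.0, 253.6], [0.0, 485.1, 195.6], [0.0, 0.0, 1.0]] -0.10152950135214178 [[0.685, 0.454, -0.57, 1.146], [0.729, -0.423, 0.539, -0.576], [0.004, -0.784, -0.621, 0.719], [0.0, 0.0, 0.0, 1.0]]
rack [([252.7, 229.7], 0.87)] [([198.7, 198.7, 307.6, 267.5], 0.88)]
side_tray [([123.2, 271.7], 0.96)] [([64.5, 224.9, 192.4, 327.9], 0.96)]
mixer [([319.4, 152.3], 0.9)] [([287.0, 121.5, 354.0, 173.7], 0.78), ([197.9, 200.6, 306.5, 266.9],
[... 1540 characters left out ...]
7), ([261.4, 214.4], 0.65)] [([174.9, 197.6, 204.9, 253.2], 0.8), ([247.8, 173.6, 272.4, 225.2], 0.79)]
vial [([295.6, 210.1], 0.95)] [([290.4, 187.2, 304.8, 214.0], 0.67)]
beaker [([228.8, 123.2], 0.9), ([259.3, 215.4], 0.3)] [([218.3, 98.2, 242.3, 136.8], 0.63)]
wrist [[329.9, 0.0, 255.2], [0.0, 329.9, 189.6], [0.0, 0.0, 1.0]] -0.07282189082264327 [[0.416, 0.87, 0.265, 0.193], [0.909, -0.398, -0.121, 0.599], [0.0, 0.291, -0.957, 0.374], [0.0, 0.0, 0.0, 1.0]]
rack [] []
side_tray [] []
mixer [] [([79.6, 326.9, 182.0, 383.6], 0.96)]
cup_seat [] []
round_bottle [] []
square_bottle [] []
wide_jar [] [([79.2, 324.3, 182.7, 384.0], 0.2)]
vial [] []
beaker [] [([77.8, 328.0, 178.8, 383.7], 0.45)]
```

View pics/scene0.png

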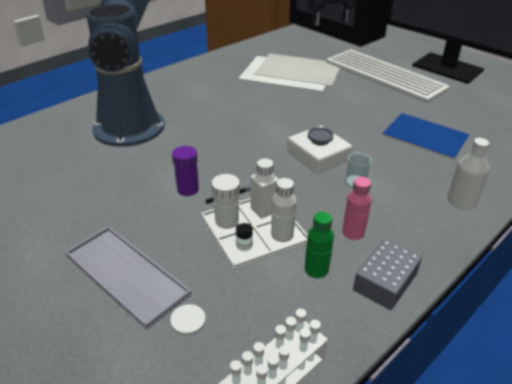

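View pics/side0.png

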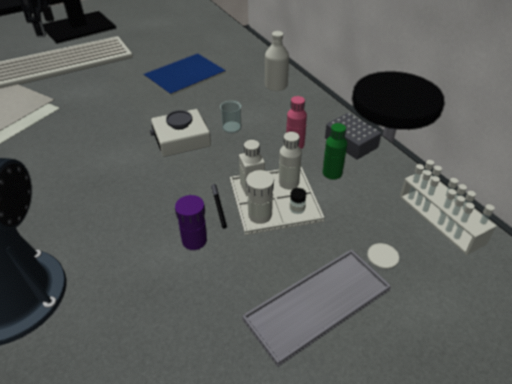

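View pics/wrist0.png

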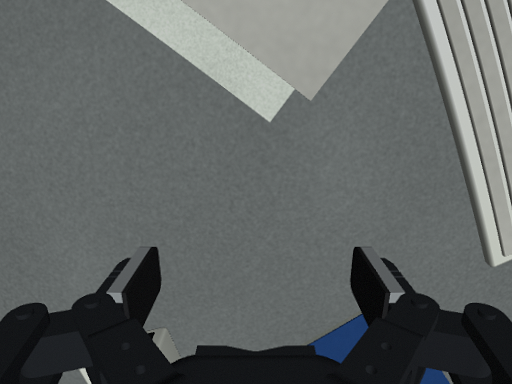

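The scene view shows white jar (227,200), square bottle (265,188), round bottle (283,210), vial (244,235) in the rack. The steel tray is at (125,272), the mixer at (319,150) with the beaker at (357,170). Decoys are purple (186,170), green (318,245) and pink (357,208).

```bash
python3 - <<'E'
from h import *
a=manip.snapshot('scene');b=manip.snapshot('side')
pairs={'rack':((252.7,229.7),(273.9,201)),'tray':((123.2,271.7),(314.2,302.9)),'mixer':((319.4,152.3),(185.1,137.2)),'seat':((321.3,134.2),(176.2,118.8)),
'round':((281,233.3),(286.4,180.7)),'sq':((265.5,209.1),(251.5,185.5)),'jar':((227.4,217.3),(261.4,214.4)),'vial':((244.8,244.4),(295.6,210.1)),'beaker':((351,183),(228.8,123.2)),
'purple':((187.3,188.9),(195.4,242.1)),'green':((317,266.2),(330,171.5)),'pink':((351.5,228.2),(291.8,145.5))}
for k,(p,q) in pairs.items():
    P=tri([(a,p),(b,q)]);e=[np.round(np.hypot(*(proj(s,P)-u)),1) for s,u in((a,p),(b,q))]
    z={'seat':.065,'round':.005,'sq':.005,'jar':.005,'vial':.005}.get(k,0)
    print(k,np.round(P,4),e,np.round(atz(a,p,z),3),np.round(atz(b,q,z),3))
for n,s in(('scene',a),('side',b)):
    im=cv2.cvtColor(s['img'],cv2.COLOR_RGB2BGR)
    for nm,(x0,y0,w) in {'scene':{'rack':(170,130,150),'tray':(55,215,150),'mix':(270,110,130)},'side':{'rack':(210,120,150),'tray':(235,240,170),'mix':(140,90,130)}}[n].items():
        c=cv2.resize(im[y0:y0+int(w*.75),x0:x0+w],(800,600),interpolation=cv2.INTER_CUBIC)
        cv2.imwrite(f'pics/{n}_{nm}.png',c)
E
```

```text
rack [ 0.5692 -0.0342 -0.0028] [np.float64(0.1), np.float64(0.1)] [ 0.571 -0.036  0.   ] [ 0.568 -0.037  0.   ]
tray [ 0.4893 -0.3125  0.0043] [np.float64(0.7), np.float64(0.7)] [ 0.486 -0.312  0.   ] [ 0.491 -0.309  0.   ]
mixer [0.4838 0.2843 0.0123] [np.float64(1.9), np.float64(1.9)] [0.468 0.308 0.   ] [0.488 0.292 0.   ]
seat [0.4731 0.301  0.0605] [np.float64(0.4), np.float64(0.4)] [0.477 0.297 0.065] [0.471 0.293 0.065]
round [ 0.6255 -0.0013  0.0067] [np.float64(1.1), np.float64(1.0)] [ 0.626 -0.003  0.005] [0.627 0.003 0.005]
sq [0.5452 0.0289 0.0064] [np.float64(0.2), np.float64(0.2)] [0.544 0.03  0.005] [0.546 0.031 0.005]
jar [ 0.516  -0.0641  0.0126] [np.float64(2.0), np.float64(2.0)] [ 0.506 -0.053  0.005] [ 0.519 -0.064  0.005]
vial [ 0.5956 -0.0836  0.0006] [np.float64(1.3), np.float64(1.2)] [ 0.597 -0.083  0.005] [ 0.592 -0.091  0.005]
beaker [0.6114 0.2673 0.0064] [np.float64(3.9), np.float64(3.6)] [0.613 0.26  0.   ] [0.619 0.291 0.   ]
purple [ 0.359  -0.0565  0.0012] [np.float64(1.2), np.float64(1.4)] [ 0.356 -0.052  0.   ] [ 0.359 -0.059  0.   ]
green [ 0.7416 -0.0179  0.0017] [np.float64(0.4), np.float64(0.3)] [ 0.74  -0.016  0.   ] [ 0.743 -0.017  0.   ]
pink [7.187e-01 1.226e-01 1.000e-04] [np.float64(1.4), np.float64(1.2)] [0.717 0.127 0.   ] [0.717 0.118 0.   ]
```

View pics/scene_rack.png

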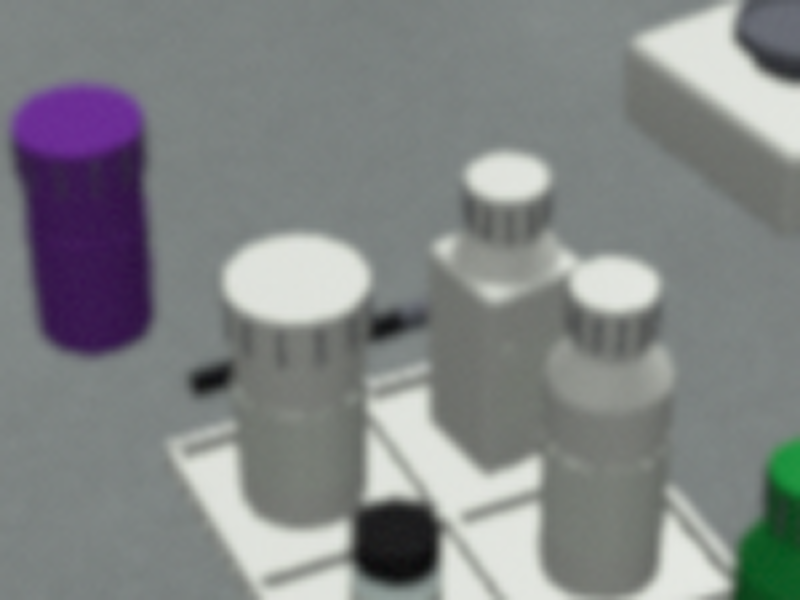

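View pics/side_rack.png

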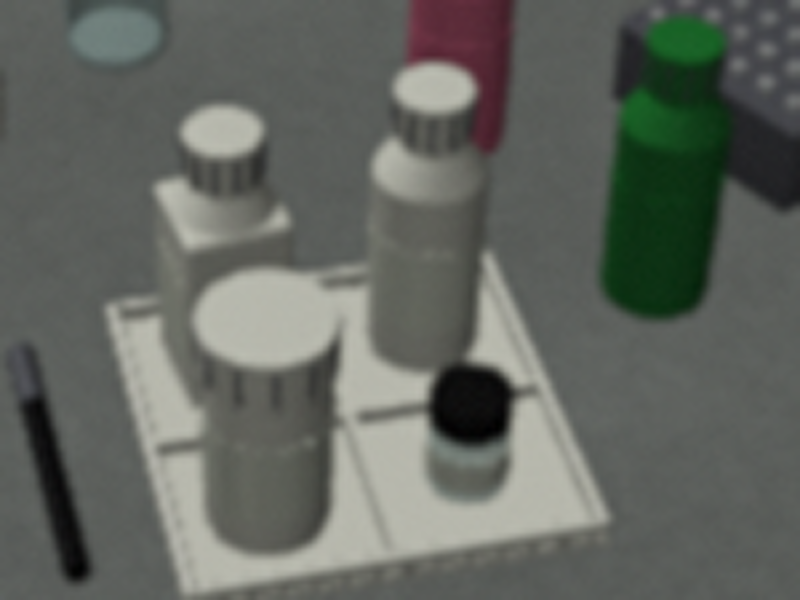

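View pics/scene_tray.png

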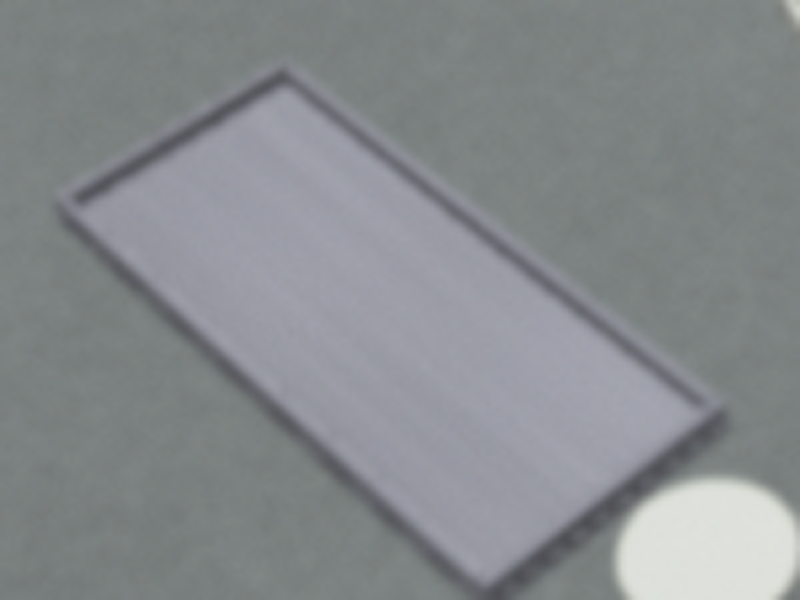

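View pics/side_tray.png

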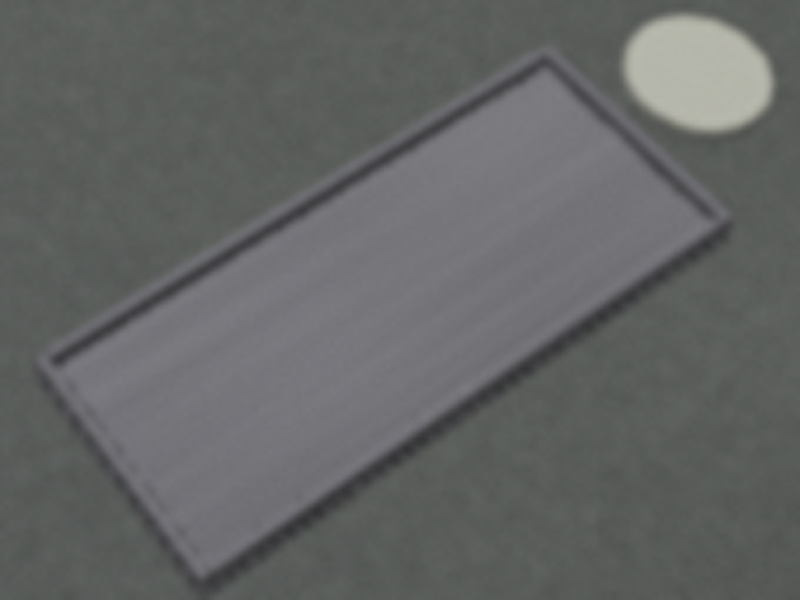

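View pics/side_mix.png

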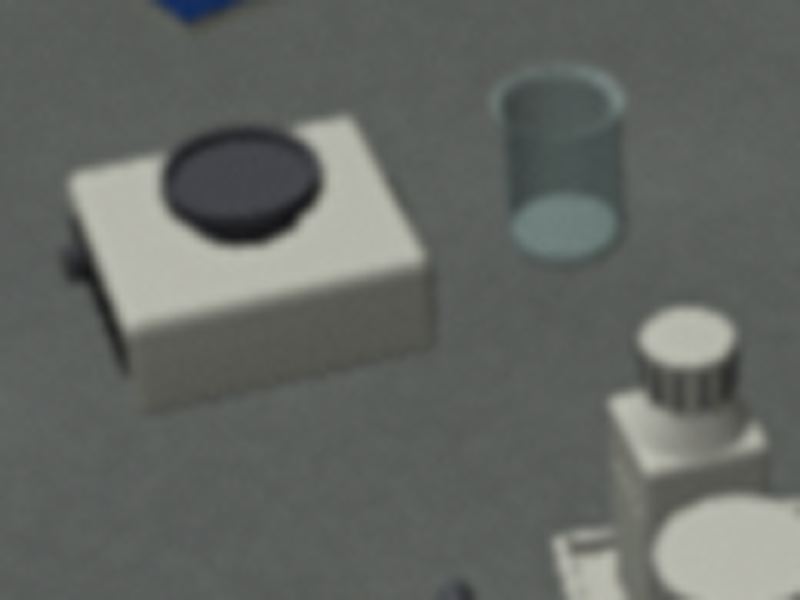

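View pics/scene_mix.png

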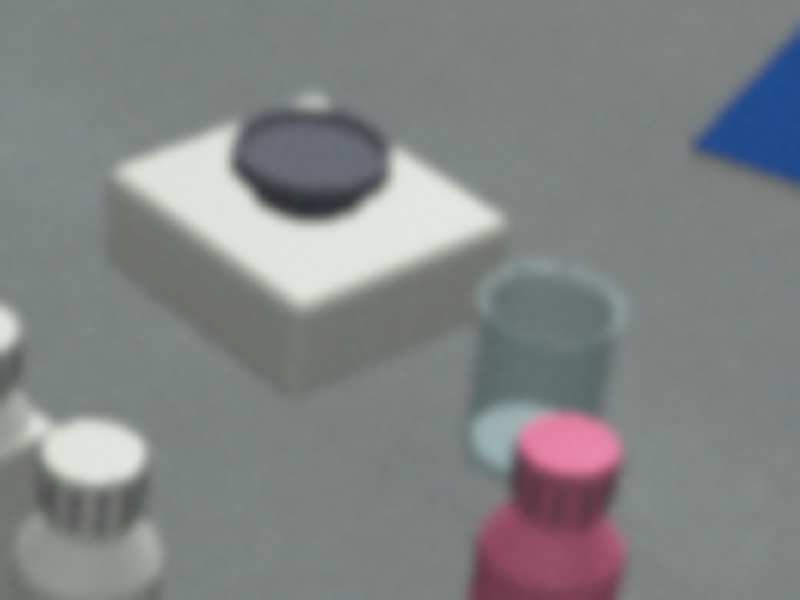

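```bash
python3 - <<'E'
from h import *
a=manip.snapshot('scene');b=manip.snapshot('side')
def cv(p,x0,y0,w):
    return ((p[0]+.5)*w/800+x0-.5,(p[1]+.5)*int(w*.75)/600+y0-.5)
A=lambda p:cv(p,170,130,150);B=lambda p:cv(p,210,120,150)
for k,p,q,z in(('jar',(297,280),(267,318),.115),('sq',(508,177),(223,132),.137),('round',(615,285),(435,88),.145),('vial',(398,525),(470,398),.055)):
    P=tri([(a,A(p)),(b,B(q))]);print(k,np.round(P,4),np.round(atz(a,A(p),z)-atz(b,B(q),z),4),np.round((atz(a,A(p),z)+atz(b,B(q),z))/2,4))
c=np.array([atz(b,B(p),.014) for p in((105,305),(490,255),(608,522),(187,595))])
print('rack',np.round(c,4).tolist(),c.mean(0));e=c[1]-c[0]+c[2]-c[3];print(np.degrees(np.arctan2(e[1],e[0])),np.linalg.norm(np.roll(c,-1,0)-c,axis=1))
A=lambda p:cv(p,55,215,150);B=lambda p:cv(p,235,240,170)
for s,c in((a,[atz(a,A(p),.015) for p in((62,203),(285,65),(725,408),(487,592))]),(b,[atz(b,B(p),.015) for p in((40,362),(547,47),(730,218),(205,580))])):
    c=np.array(c);e=np.roll(c,-1,0)-c;print('tray',np.round(c,4).tolist(),c.mean(0),np.linalg.norm(e,axis=1),np.degrees(np.arctan2(e[:,1],e[:,0])))
A=lambda p:cv(p,270,110,130);B=lambda p:cv(p,140,90,130)
print('lip',tri([(a,A((311,153))),(b,B((242,182)))]),atz(a,A((311,153)),.071),atz(b,B((242,182)),.071))
print('beaker rim',tri([(a,A((552,305))),(b,B((558,103)))]))
E
```

```text
jar [ 0.5147 -0.062   0.1128] [0.0033 0.0013 0.    ] [ 0.515 -0.064  0.115]
sq [0.5436 0.0244 0.1353] [0.0026 0.0023 0.    ] [0.5435 0.0225 0.137 ]
round [ 0.629  -0.0033  0.1433] [0.0028 0.0012 0.    ] [ 0.6289 -0.0052  0.145 ]
vial [ 0.5972 -0.0856  0.0517] [0.0043 0.0054 0.    ] [ 0.5967 -0.0883  0.055 ]
rack [[0.5106, 0.0766, 0.014], [0.6805, 0.0185, 0.014], [0.6287, -0.1464, 0.014], [0.4591, -0.0945, 0.014]] [ 0.56972721 -0.03642803  0.014     ]
-17.955778179513587 [0.17956836 0.17282584 0.1773795  0.17872091]
tray [[0.373, -0.3778, 0.015], [0.3621, -0.2722, 0.015], [0.6281, -0.2495, 0.015], [0.6375, -0.3562, 0.015]] [ 0.50016622 -0.31390957  0.015     ] [0.10610198 0.26699146 0.10707646 0.2654073 ] [  95.91837103    4.88212759  -84.93977781 -175.33187773]
tray [[0.3574, -0.2748, 0.015], [0.6227, -0.2498, 0.015], [0.6316, -0.3571, 0.015], [0.3666, -0.3803, 0.015]] [ 0.49456031 -0.31551275  0.015     ] [0.26648654 0.10769952 0.26597938 0.10598044] [   5.37535966  -85.26320895 -174.99399917   95.00361446]
lip [0.47677988 0.2908836  0.06532451] [0.48117726 0.28610433 0.071     ] [0.47355324 0.2801296  0.071     ]
beaker rim [0.61713875 0.27226255 0.06804058]
```

>>> play_rows(
  steps=[
    [[0,0,0,0,0,-8.2],[0,0,0,0,0,-8.2],[0,0,0,0,0,-8.2],[-0.032,-0.047,0,0,0,0],[-0.032,-0.047,0,0,0,0],[-0.032,-0.047,0,0,0,0],[-0.032,-0.047,0,0,0,0],[-0.032,-0.047,0,0,0,0],[-0.032,-0.047,0,0,0,0],[0,0,0,0,0,0]],
  ],
)

```text
t: 4.15
tcp_pos: [0.455, 0.2831, 0.2566]
tool_rot: [0.003, 1.0, -0.0, 0.001]
force: [0.1, 1.1, 0.2]
finger_gap: 0.999
```

```bash
python3 - <<'E'
from h import *
s=save('wrist','w1.png');print(np.round(s['world_from_camera'],4).tolist())
np.savez('w1.npz',**s)
x=manip.sense();print(x['tcp_pos'],x['tool_rot'],x['force'],x['q'])
for l in ['mixer','cup_seat','beaker']:
    for p in manip.pinpoint(l,s): print(l,p['point'],p['score'],atz(s,p['point'],.065 if l=='cup_seat' else 0))
E
```

```text
[[0.0061, 0.9562, 0.2927, 0.3811], [1.0, -0.0059, -0.0018, 0.2836], [0.0, 0.2927, -0.9562, 0.3737], [0.0, 0.0, 0.0, 1.0]]
[0.45340692 0.28465164 0.25639867] [2.30674729e-03 9.99997322e-01 1.80297596e-04 5.74346379e-05] [ 0.26135924  0.48821046 -1.00727998] [ 3.51605492e-01  4.06993713e-01  1.65741362e+00  3.38933320e-04
  1.07695262e+00 -1.21473796e+00]
mixer [261.6, 177.7] 0.63 [0.480858   0.29043596 0.        ]
cup_seat [262.6, 187.7] 0.71 [0.47361142 0.29021692 0.065     ]
beaker [246.3, 278.4] 0.75 [0.61588681 0.27054762 0.        ]
```

View pics/w1.png

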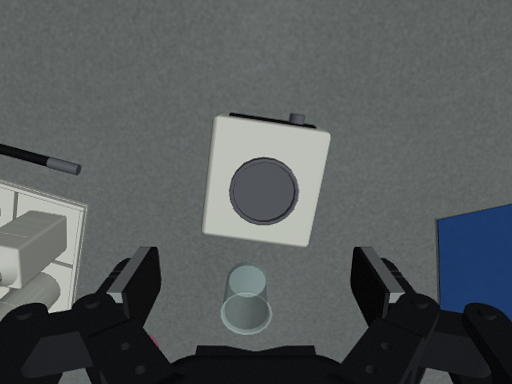

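The wrist picture shows the mixer at (267,180), its cup ring centred near (264,191), and the beaker at (247,300) beyond it.

```bash
python3 - <<'E'
from h import *
s=dict(np.load('w1.npz'));s['k1']=float(s['k1'])
g=cv2.cvtColor(s['img'],cv2.COLOR_RGB2GRAY)
m=(g<150).astype(np.uint8);m[:,:205]=0;m[:,325:]=0;m[:140]=0;m[235:]=0
n,l,st,c=cv2.connectedComponentsWithStats(m)
i=l[190,264];cn,_=cv2.findContours((l==i).astype(np.uint8),cv2.RETR_EXTERNAL,cv2.CHAIN_APPROX_NONE)
e=cv2.fitEllipse(max(cn,key=len));print(e,st[i])
for z in(.065,.068,.071):print(atz(s,e[0],z))
E
```

```text
((263.41925048828125, 190.80029296875), (67.73211669921875, 69.09131622314453), 87.90705871582031) [ 229  157   70   68 3773]
[0.47678662 0.29102068 0.065     ]
[0.47585645 0.2909485  0.068     ]
[0.47492629 0.29087632 0.071     ]
```

>>> play_rows(
  steps=[
    [[-0.0075,-0.042,0,0,0,0],[-0.0075,-0.042,0,0,0,0],[-0.0075,-0.042,0,0,0,0],[-0.0075,-0.042,0,0,0,0],[-0.0075,-0.042,0,0,0,0],[-0.0075,-0.042,0,0,0,0],[-0.0075,-0.042,0,0,0,0],[0,0,0,0,0,0]],
  ],
  fingers=0.75,
)

```text
t: 5.35
tcp_pos: [0.5055, -0.0089, 0.2564]
tool_rot: [0.001, 1.0, -0.0, 0.001]
force: [-0.5, 1.8, 0.8]
finger_gap: 0.75
```

```bash
python3 - <<'E'
from h import *
s=save('wrist','w2.png')
np.savez('w2.npz',**s)
x=manip.sense();print(x['tcp_pos'],x['tool_rot'],x['force'],x['finger_gap'])
E
```

```text
[ 0.50472994 -0.00750958  0.25628038] [ 3.61941308e-04  9.99999904e-01  2.38455627e-04 -6.06977856e-05] [ 0.79924597  0.46268536 -0.19015221] 0.7499918375366524
```

View pics/w2.png

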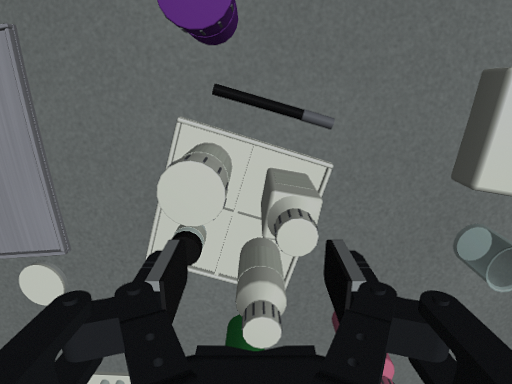

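Wrist view: jar lid at (192,191), square bottle cap at (297,236), round bottle cap at (262,331), stopper at (188,247).

```bash
python3 - <<'E'
from h import *
s=dict(np.load('w2.npz'));s['k1']=float(s['k1'])
im=cv2.cvtColor(s['img'],cv2.COLOR_RGB2BGR)
for n,p,z in(('jar',(192,191),.115),('sq',(297,236),.137),('round',(262,331),.145),('vial',(188,247),.055)):print(n,atz(s,p,z)[:2])
# rack corners (outer top)
for p in((181,118),(332,164)):print(atz(s,p,.014))
c=im[110:350,140:340];cv2.imwrite('pics/w2c.png',cv2.resize(c,None,fx=2.5,fy=2.5,interpolation=cv2.INTER_CUBIC))
E
```

```text
jar [ 0.51184295 -0.06096277]
sq [0.54214913 0.02385314]
round [ 0.62680275 -0.00334761]
vial [ 0.5933106  -0.08116672]
[ 0.46088743 -0.08876998  0.014     ]
[0.51174723 0.07687367 0.014     ]
```

View pics/w2c.png

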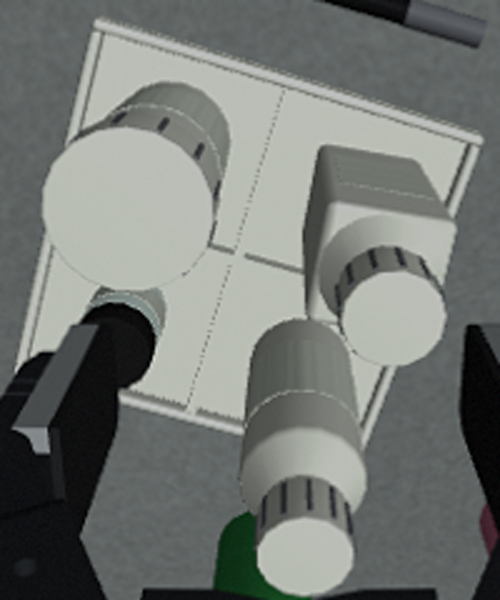

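>>> play_rows(
  steps=[
    [[-0.041,0.001,0,0,0,0],[-0.041,0.002,0,0,0,0],[-0.041,0.001,0,0,0,0],[0,0,0,0,0,0],[0,0,0.03,0,0,0],[0,0,0.03,0,0,0],[0,0,0.03,0,0,0],[0,0,0.012,0,0,0],[0,0,0.01,0,0,0],[0,0,0,0,0,0]],
  ],
)

```text
t: 6.65
tcp_pos: [0.6274, -0.0036, 0.1444]
tool_rot: [-0.0, 1.0, 0.0, -0.0]
force: [0.3, 0.6, -0.2]
finger_gap: 0.752
```

```bash
python3 - <<'E'
from h import *
x=manip.sense();print(x['tcp_pos'],x['tool_rot'],x['force'],x['finger_gap'])
s=save('wrist','w3.png')
E
```

```text
[ 0.62741487 -0.00355657  0.14436719] [-3.02121979e-05  9.99999980e-01  5.92261920e-05 -1.86513936e-04] [ 0.34221558  0.55811567 -0.15106427] 0.7520721067134862
```

View pics/w3.png

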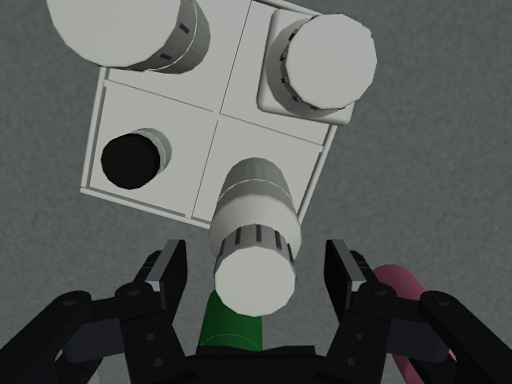

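The picture shows the cap centred between the jaws (255,276), so I close on it.

>>> play_rows(
  steps=[
    [[0,0,0,0,0,0],[0,0,0,0,0,0],[0,0,0,0,0,0],[0,0,0,0,0,0],[0,0,0,0,0,0],[0,0,0,0,0,0],[0,0,-0.02,0,0,0],[0,0,-0.04,0,0,0],[0,0,-0.04,0,0,0],[0,0,0,0,0,0]],
  ],
  fingers=0,
  squeeze=50,
)

```text
t: 7.95
tcp_pos: [0.6294, -0.0044, 0.2472]
tool_rot: [0.0, 1.0, -0.001, 0.003]
force: [0.0, -0.2, -2.7]
finger_gap: 0.383
```

```bash
python3 - <<'E'
from h import *
x=manip.sense();print(x['tcp_pos'],x['force'],x['finger_gap'])
s=save('wrist','w4.png');print(s['world_from_camera'].round(4).tolist())
E
```

```text
[ 0.62937628 -0.00438824  0.24716212] [ 0.03146849 -0.1923618  -2.69627971] 0.3833870577182315
[[-0.0, 0.9547, 0.2975, 0.5549], [1.0, 0.0003, -0.001, -0.0042], [-0.0011, 0.2975, -0.9547, 0.3639], [0.0, 0.0, 0.0, 1.0]]
```

View pics/w4.png

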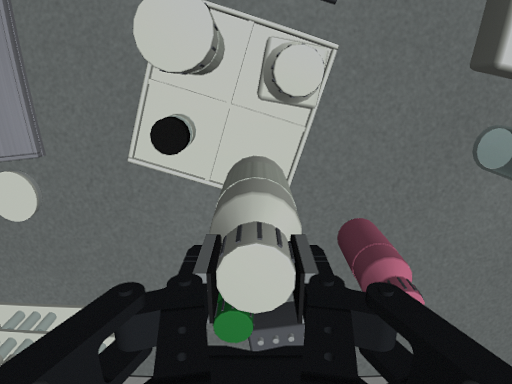

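>>> play_rows(
  steps=[
    [[0.008,-0.05,0,0,0,0],[0.009,-0.051,0,0,0,0],[0.009,-0.051,0,0,0,0],[0.009,-0.051,0,0,0,0],[0.009,-0.051,0,0,0,0],[0.008,-0.05,0,0,0,0],[0,0,0,0,0,0],[0,0,0.03,0,0,0],[0,0,0.03,0,0,0],[0,0,0.025,0,0,0]],
  ],
)

```text
t: 9.25
tcp_pos: [0.5739, -0.3057, 0.1557]
tool_rot: [-0.0, 1.0, 0.002, -0.002]
force: [-0.9, -0.3, -1.7]
finger_gap: 0.378
```

```bash
python3 - <<'E'
from h import *
x=manip.sense();print(x['tcp_pos'],x['force'],x['finger_gap'])
s=save('side','s4.png')
x=manip.sense();print(x['tcp_pos'],x['force'],x['finger_gap'])
E
```

```text
[ 0.57390395 -0.30571512  0.15572845] [-0.90981843 -0.25574989 -1.65101538] 0.3778748639653158
[ 0.57228736 -0.30448229  0.15223698] [-2.14399517  0.83769793 -5.4043098 ] 0.379723045349861
```

View pics/s4.png

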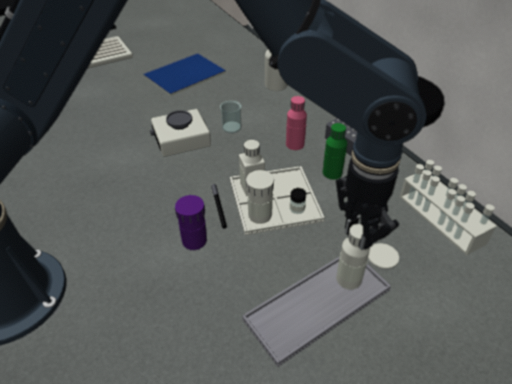

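The side view shows the round bottle over the far end of the tray at (352,265).

>>> play_rows(
  steps=[
    [[0,0,0,0,0,0],[0,0,0,0,0,0],[0,0,0,0,0,0]],
  ],
)

```text
t: 9.68
tcp_pos: [0.5761, -0.3082, 0.1606]
tool_rot: [0.0, 1.0, -0.001, 0.001]
force: [0.5, -0.4, -1.9]
finger_gap: 0.38
```

>>> play_rows(
  steps=[
    [[0,0,0.006,0,0,0],[0,0,0.005,0,0,0],[0,0,0.004,0,0,0],[0,0,0,0,0,0],[0,0,0,0,0,0],[0,0,0,0,0,0]],
  ],
)

```text
t: 10.42
tcp_pos: [0.5757, -0.308, 0.1456]
tool_rot: [0.0, 1.0, -0.0, 0.0]
force: [-1.1, 1.2, 5.3]
finger_gap: 0.38
```

>>> play_rows(
  steps=[
    [[0,0,0,0,0,0],[0,0,0,0,0,0],[0,0,0,0,0,0],[0,0,0,0,0,0],[0,0,-0.01,0,0,0],[0,0,-0.03,0,0,0],[0,0,-0.04,0,0,0],[0,0,-0.03,0,0,0],[0,0,0,0,0,0]],
  ],
  fingers=0.75,
)

```text
t: 11.55
tcp_pos: [0.5771, -0.3091, 0.2583]
tool_rot: [0.0, 1.0, -0.002, 0.003]
force: [-0.4, 0.6, -0.7]
finger_gap: 0.751
```

```bash
python3 - <<'E'
from h import *
x=manip.sense();print(x['tcp_pos'],x['force'],x['finger_gap'])
s=save('wrist','w5.png');s=save('side','s5.png')
E
```

```text
[ 0.57705262 -0.30910278  0.25826902] [-0.44157226  0.59356357 -0.66765519] 0.7513651579502428
```

View pics/w5.png

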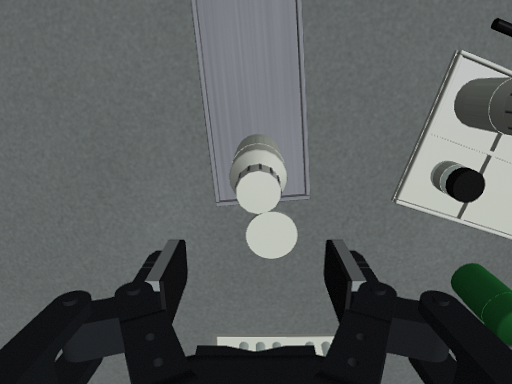

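View pics/s5.png

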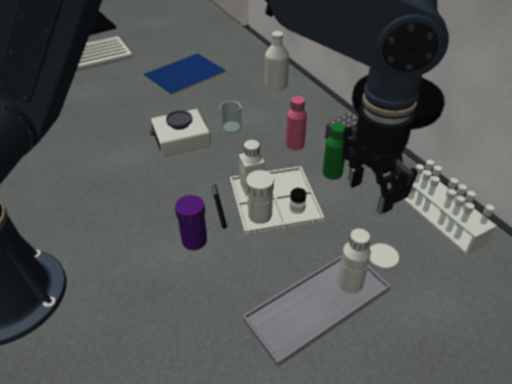

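The round bottle stands in the tray at (353,262) in the side view. Next is the square bottle.

>>> play_rows(
  steps=[
    [[0.006,0.055,0,0,0,0],[0.006,0.056,0,0,0,0],[0.006,0.056,0,0,0,0],[0.006,0.056,0,0,0,0],[0.005,0.055,0,0,0,0],[0.005,0.055,0,0,0,0],[0,0,0,0,0,0],[0,0,0.04,0,0,0],[0,0,0.03,0,0,0],[0,0,0,0,0,0]],
  ],
)

```text
t: 12.9
tcp_pos: [0.5395, 0.0244, 0.1813]
tool_rot: [0.001, 1.0, 0.0, -0.004]
force: [0.4, -0.4, 0.1]
finger_gap: 0.749
```

```bash
python3 - <<'E'
from h import *
s=save('wrist','w6.png');x=manip.sense();print(x['tcp_pos'],x['force'],x['finger_gap'])
np.savez('w6.npz',**s)
E
```

```text
[0.54085744 0.02430732 0.18297508] [ 0.48578846 -0.16780601  0.14587713] 0.744894550088538
```

View pics/w6.png

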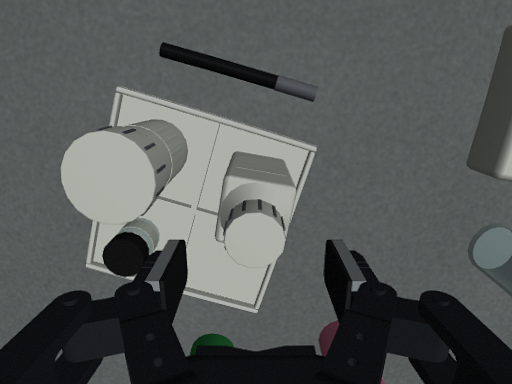

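Cap centred between the jaws (255,234).

>>> play_rows(
  steps=[
    [[0,0,0.025,0,0,0],[0,0,0.015,0,0,0],[0,0,0.01,0,0,0],[0,0,0,0,0,0],[0,0,0,0,0,0]],
  ],
)

```text
t: 13.58
tcp_pos: [0.5421, 0.025, 0.1349]
tool_rot: [0.0, 1.0, -0.0, 0.001]
force: [0.5, 0.4, 0.5]
finger_gap: 0.751
```

>>> play_rows(
  steps=[
    [[0,0,0,0,0,0],[0,0,0,0,0,0],[0,0,0,0,0,0],[0,0,0,0,0,0],[0,0,0,0,0,0],[0,0,-0.01,0,0,0],[0,0,-0.03,0,0,0],[0,0,-0.06,0,0,0],[0,0,-0.03,0,0,0],[0,0,0,0,0,0]],
  ],
  fingers=0,
)

```text
t: 14.82
tcp_pos: [0.5428, 0.0251, 0.2665]
tool_rot: [0.0, 1.0, -0.0, 0.003]
force: [0.4, -0.0, -2.8]
finger_gap: 0.382
```

>>> play_rows(
  steps=[
    [[0,0,-0.03,0,0,0],[0.007,-0.055,0,0,0,0],[0.008,-0.057,0,0,0,0],[0.008,-0.057,0,0,0,0],[0.008,-0.057,0,0,0,0],[0.008,-0.057,0,0,0,0],[0.007,-0.057,0,0,0,0],[0,0,0,0,0,0],[0,0,0.04,0,0,0],[0,0,0.04,0,0,0]],
  ],
)

```text
t: 16.08
tcp_pos: [0.4945, -0.3134, 0.2115]
tool_rot: [0.0, 1.0, 0.001, -0.001]
force: [0.2, -0.4, -4.5]
finger_gap: 0.382
```

>>> play_rows(
  steps=[
    [[0,0,0.04,0,0,0],[0,0,0.02,0,0,0],[0,0,0,0,0,0],[0,0,0.008,0,0,0],[0,0,0.006,0,0,0],[0,0,0.005,0,0,0],[0,0,0,0,0,0],[0,0,0,0,0,0],[0,0,0,0,0,0]],
  ],
)

```text
t: 17.2
tcp_pos: [0.4956, -0.315, 0.1355]
tool_rot: [0.0, 1.0, -0.0, 0.0]
force: [-1.2, 0.6, -3.3]
finger_gap: 0.38
```

>>> play_rows(
  steps=[
    [[0,0,0.001,0,0,0],[0,0,0,0,0,0],[0,0,0,0,0,0]],
  ],
)

```text
t: 17.58
tcp_pos: [0.4957, -0.3152, 0.135]
tool_rot: [0.0, 1.0, -0.0, 0.0]
force: [-1.5, 1.0, 3.9]
finger_gap: 0.379
```

>>> play_rows(
  steps=[
    [[0,0,0,0,0,0],[0,0,0,0,0,0],[0,0,0,0,0,0],[0,0,0,0,0,0],[0,0,-0.01,0,0,0],[0,0,-0.03,0,0,0],[0,0,-0.04,0,0,0],[0,0,-0.04,0,0,0],[0,0,0,0,0,0]],
  ],
  fingers=0.75,
)

```text
t: 18.7
tcp_pos: [0.4973, -0.3165, 0.2588]
tool_rot: [0.0, 1.0, -0.003, 0.003]
force: [0.5, 0.4, -0.4]
finger_gap: 0.749
```

```bash
python3 - <<'E'
from h import *
s=save('wrist','w7.png');x=manip.sense();print(x['tcp_pos'],x['force'],x['finger_gap'])
E
```

```text
[ 0.49615823 -0.31553332  0.25659037] [-0.17870145  0.69107338 -0.48907909] 0.749409803559713
```

View pics/w7.png

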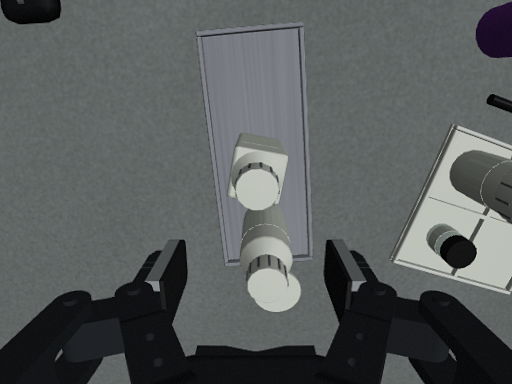

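Both bottles stand in the tray (258,185), (267,280). Next is the jar.

>>> play_rows(
  steps=[
    [[-0.004,0.05,0,0,0,0],[-0.003,0.051,0,0,0,0],[-0.004,0.051,0,0,0,0],[-0.003,0.051,0,0,0,0],[-0.004,0.051,0,0,0,0],[0,0,0,0,0,0],[0,0,0.04,0,0,0],[0,0,0.04,0,0,0],[0,0,0,0,0,0],[0,0,0,0,0,0]],
  ],
  fingers=1.0,
)

```text
t: 20.0
tcp_pos: [0.5141, -0.0618, 0.1748]
tool_rot: [0.001, 1.0, -0.0, 0.0]
force: [0.0, -0.1, -0.4]
finger_gap: 1.0
```

```bash
python3 - <<'E'
from h import *
s=save('wrist','w8.png');x=manip.sense();print(x['tcp_pos'],x['force'],x['finger_gap']);np.savez('w8.npz',**s)
g=cv2.cvtColor(s['img'],cv2.COLOR_RGB2GRAY)
c=cv2.HoughCircles(g,cv2.HOUGH_GRADIENT,1,40,param1=120,param2=25,minRadius=35,maxRadius=80);print(c)
if c is not None:
  for k in c[0][:4]: print(atz(s,k[:2],.115))
E
```

```text
[ 0.51451055 -0.06185807  0.17539119] [-0.04286569  0.07895245  0.1696726 ] 0.9961936860073188
[[[253.5 225.5  49.7]]]
[ 0.51610932 -0.06285611  0.115     ]
```

View pics/w8.png

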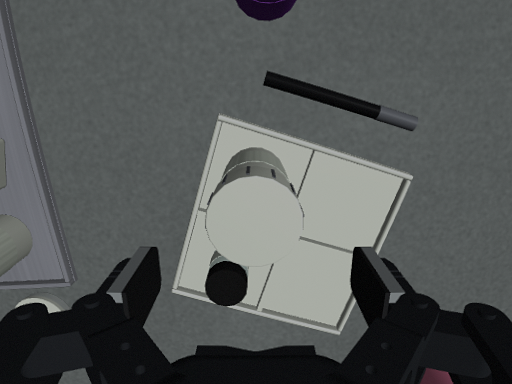

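Lid centred between the jaws at (255,221).

>>> play_rows(
  steps=[
    [[0,-0.001,0.03,0,0,0],[0,0,0.02,0,0,0],[0,0,0.012,0,0,0],[0,0,0,0,0,0],[0,0,0,0,0,0]],
  ],
)

```text
t: 20.68
tcp_pos: [0.5144, -0.0622, 0.1132]
tool_rot: [0.0, 1.0, -0.0, 0.001]
force: [-0.5, 0.6, 0.4]
finger_gap: 0.999
```

>>> play_rows(
  steps=[
    [[0,0,0,0,0,0],[0,0,0,0,0,0],[0,0,0,0,0,0],[0,0,0,0,0,0],[0,0,0,0,0,0],[0,0,-0.01,0,0,0],[0,0,-0.03,0,0,0],[0,0,-0.06,0,0,0],[0,0,0,0,0,0]],
  ],
  fingers=0,
  squeeze=60,
)

```text
t: 21.8
tcp_pos: [0.5164, -0.0628, 0.2167]
tool_rot: [0.0, 1.0, -0.002, 0.005]
force: [-0.7, -0.5, -3.4]
finger_gap: 0.66
```

>>> play_rows(
  steps=[
    [[0.02,-0.05,0,0,0,0],[0.03,-0.052,0,0,0,0],[0.027,-0.053,0,0,0,0],[0.02,-0.053,0,0,0,0],[0,-0.052,0,0,0,0],[0,0,0,0,0,0],[0,0,0,0,0,0],[0,0,0.03,0,0,0],[0,0,0.03,0,0,0],[0,0,0.025,0,0,0]],
  ],
)

```text
t: 23.05
tcp_pos: [0.416, -0.3193, 0.1259]
tool_rot: [-0.001, 1.0, 0.001, -0.001]
force: [0.7, 0.2, -2.2]
finger_gap: 0.657
```

>>> play_rows(
  steps=[
    [[0,0,0,0,0,0],[0,0,0,0,0,0],[0,0,0.006,0,0,0],[0,0,0.005,0,0,0],[0,0,0.003,0,0,0],[0,0,0,0,0,0],[0,0,0,0,0,0],[0,0,0,0,0,0]],
  ],
)

```text
t: 24.05
tcp_pos: [0.4165, -0.322, 0.1135]
tool_rot: [0.0, 1.0, -0.0, 0.0]
force: [-0.3, 0.6, 0.2]
finger_gap: 0.658
```

>>> play_rows(
  steps=[
    [[0,0,0.001,0,0,0],[0,0,0,0,0,0],[0,0,0,0,0,0]],
  ],
)

```text
t: 24.42
tcp_pos: [0.4166, -0.322, 0.1134]
tool_rot: [0.0, 1.0, -0.0, 0.0]
force: [-1.3, 1.2, 8.2]
finger_gap: 0.664
```

>>> play_rows(
  steps=[
    [[0,0,0,0,0,0],[0,0,0,0,0,0],[0,0,0,0,0,0],[0,0,0,0,0,0],[0,0,-0.01,0,0,0],[0,0,-0.03,0,0,0],[0,0,-0.05,0,0,0],[0,0,-0.05,0,0,0],[0,0,0,0,0,0]],
  ],
  fingers=1.0,
)

```text
t: 25.55
tcp_pos: [0.4183, -0.3239, 0.2571]
tool_rot: [0.0, 1.0, -0.004, 0.003]
force: [0.2, 0.2, 0.6]
finger_gap: 0.994
```

```bash
python3 - <<'E'
from h import *
s=save('wrist','w9.png');x=manip.sense();print(x['tcp_pos'],x['force'],x['finger_gap'])
s=save('side','s9.png')
print([(np.round(p['point']),p['score'],atz(s,p['point'],.005)) for p in manip.pinpoint('vial',s)])
E
```

```text
[ 0.41721085 -0.32263558  0.25477204] [-0.08211608 -0.00393622 -0.5133321 ] 1.000882437454224
[]
```

View pics/w9.png

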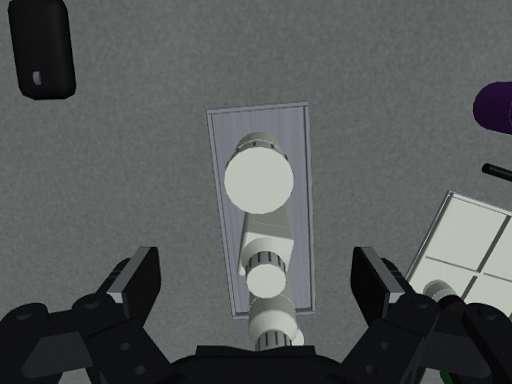

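View pics/s9.png

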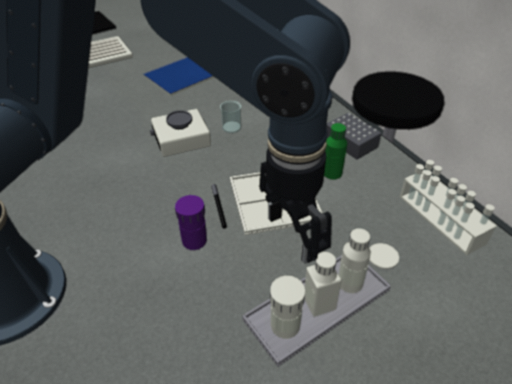

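All three stand in the tray in a row in both views. Next is the vial.

>>> play_rows(
  steps=[
    [[-0.03,0.047,0,0,0,0],[-0.03,0.048,0,0,0,0],[-0.03,0.048,0,0,0,0],[-0.03,0.048,0,0,0,0],[-0.03,0.048,0,0,0,0],[0,0,0,0,0,0],[0,0,0.04,0,0,0],[0,0,0.04,0,0,0],[0,0,0.02,0,0,0],[0,0,0,0,0,0]],
  ],
  fingers=0.75,
)

```text
t: 26.95
tcp_pos: [0.564, -0.0833, 0.1494]
tool_rot: [0.001, 1.0, 0.001, -0.004]
force: [-0.1, 1.5, 0.6]
finger_gap: 0.752
```

>>> play_rows(
  steps=[
    [[0,0,0,0,0,0],[0,0,0,0,0,0]],
  ],
)

```text
t: 27.2
tcp_pos: [0.5671, -0.0835, 0.1533]
tool_rot: [0.0, 1.0, -0.0, 0.001]
force: [-1.0, -1.0, -0.1]
finger_gap: 0.752
```

```bash
python3 - <<'E'
from h import *
s=save('wrist','w10.png');x=manip.sense();print(x['tcp_pos'],x['force'],x['finger_gap']);np.savez('w10.npz',**s)
g=cv2.cvtColor(s['img'],cv2.COLOR_RGB2GRAY)
m=(g<45).astype(np.uint8);n,l,st,c=cv2.connectedComponentsWithStats(m)
for i in range(1,n):
    if st[i,4]>300: print(st[i],c[i],atz(s,c[i],.055))
print([(np.round(p['point']),p['score'],atz(s,p['point'],.005)) for p in manip.pinpoint('vial',s)])
E
```

```text
[ 0.56712523 -0.08338438  0.15338275] [ 0.49387923 -1.29585478 -0.12474428] 0.7474426932930641
[ 294    0  168   67 2477] [367.74121922  26.27008478] [ 0.45542996 -0.01514447  0.055     ]
[ 227  212   48   52 1974] [250.67274569 237.58561297] [ 0.59513871 -0.08682159  0.055     ]
[    0   240   512   144 36234] [256.74112712 337.44830822] [ 0.68379131 -0.08237378  0.055     ]
[(array([250., 217.]), 0.61, array([ 0.5990894 , -0.08775762,  0.005     ]))]
```

View pics/w10.png

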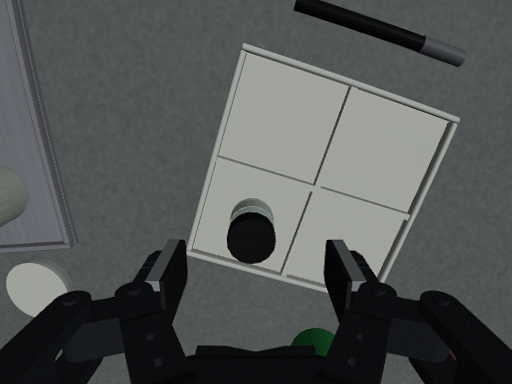

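Stopper at (251,238), all other cells empty.

>>> play_rows(
  steps=[
    [[-0.03,-0.003,0,0,0,0],[0,0,0,0,0,0],[0,0,0.03,0,0,0],[0,0,0.03,0,0,0],[0,0,0,0,0,0],[0,0,0,0,0,0]],
  ],
)

```text
t: 28.05
tcp_pos: [0.5967, -0.0861, 0.0932]
tool_rot: [0.0, 1.0, -0.0, 0.0]
force: [0.0, -0.1, -0.6]
finger_gap: 0.747
```

```bash
python3 - <<'E'
from h import *
s=save('wrist','w11.png');x=manip.sense();print(x['tcp_pos'],x['force'],x['finger_gap'])
g=cv2.cvtColor(s['img'],cv2.COLOR_RGB2GRAY)
for p in((255,300),):print(atz(s,p,.055))
E
```

```text
[ 0.59718246 -0.08619869  0.09368552] [ 0.59971551 -0.73987117  0.37690523] 0.7527445575483683
[ 0.63429841 -0.08618173  0.055     ]
```

View pics/w11.png

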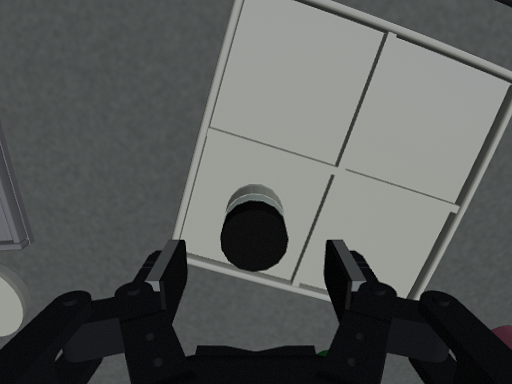

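Stopper centred at (255,238).

>>> play_rows(
  steps=[
    [[0,0,0.025,0,0,0],[0,0,0.015,0,0,0],[0,0,0.006,0,0,0],[0,0,0,0,0,0],[0,0,0,0,0,0]],
  ],
)

```text
t: 28.72
tcp_pos: [0.5971, -0.0862, 0.0469]
tool_rot: [0.0, 1.0, -0.0, 0.001]
force: [-0.8, -0.5, 0.2]
finger_gap: 0.749
```

>>> play_rows(
  steps=[
    [[0,0,0,0,0,0],[0,0,0,0,0,0],[0,0,0,0,0,0],[0,0,0,0,0,0],[0,0,0,0,0,0],[0,0,0,0,0,0],[0,0,-0.01,0,0,0],[0,0,-0.04,0,0,0],[0,0,-0.06,0,0,0],[0,0,0,0,0,0]],
  ],
  fingers=0,
  squeeze=30,
)

```text
t: 29.98
tcp_pos: [0.5998, -0.087, 0.1613]
tool_rot: [0.0, 1.0, -0.002, 0.005]
force: [-0.7, 0.1, -1.4]
finger_gap: 0.417
```

>>> play_rows(
  steps=[
    [[0.015,0.047,0,0,0,0],[0.015,0.047,0,0,0,0],[0.015,0.047,0,0,0,0],[0.015,0.047,0,0,0,0],[0.015,0.047,0,0,0,0],[0.015,0.047,0,0,0,0],[0.016,0.047,0,0,0,0],[0.016,0.048,0,0,0,0],[0,0,0,0,0,0],[0,0,0,0,0,0]],
  ],
)

```text
t: 31.22
tcp_pos: [0.4742, 0.2906, 0.1556]
tool_rot: [-0.0, 1.0, -0.001, -0.001]
force: [0.7, -0.7, -0.5]
finger_gap: 0.412
```

>>> play_rows(
  steps=[
    [[0,0,0,0,0,0],[0,0,0,0,0,0]],
  ],
)

```text
t: 31.48
tcp_pos: [0.4753, 0.2898, 0.1562]
tool_rot: [0.001, 1.0, -0.0, -0.0]
force: [0.7, -0.3, -0.0]
finger_gap: 0.411
```

```bash
python3 - <<'E'
from h import *
s=save('wrist','w12.png');x=manip.sense();print(x['tcp_pos'],x['tool_rot'],x['force'],x['finger_gap']);np.savez('w12.npz',**s)
s=save('side','s12.png')
E
```

```text
[0.47524209 0.28998446 0.15625141] [ 1.19906276e-03  9.99999273e-01 -7.53923418e-05 -1.06230727e-04] [ 0.09449378  0.13068849 -0.79035478] 0.41301368744071126
```

View pics/w12.png

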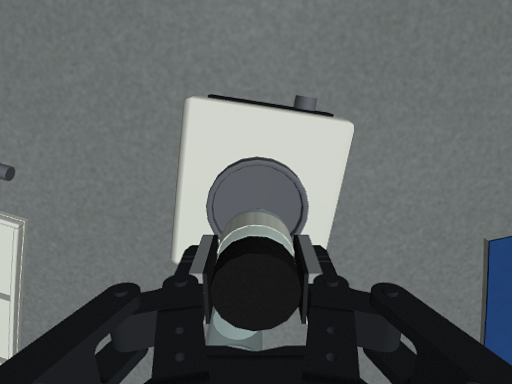

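The cup ring is centred at (257,207), which maps to about (0.476, 0.291), directly under the vial. Lowering.

>>> play_rows(
  steps=[
    [[0,0.001,0.025,0,0,0],[0,0,0.012,0,0,0],[0,0,0.006,0,0,0],[0,0,0.003,0,0,0],[0,0,0.002,0,0,0],[0,0,0,0,0,0],[0,0,0,0,0,0],[0,0,0,0,0,0]],
  ],
)

```text
t: 32.58
tcp_pos: [0.4749, 0.2921, 0.1086]
tool_rot: [0.0, 1.0, 0.0, 0.0]
force: [-0.2, -0.7, -0.7]
finger_gap: 0.417
```

>>> play_rows(
  steps=[
    [[0,0,0.001,0,0,0],[0,0,0.001,0,0,0],[0,0,0,0,0,0],[0,0,0,0,0,0]],
  ],
)

```text
t: 33.08
tcp_pos: [0.4748, 0.2921, 0.1069]
tool_rot: [0.0, 1.0, 0.0, 0.0]
force: [-1.3, -1.0, 5.2]
finger_gap: 0.409
```

Contact is felt (5 N upward at the expected height). Release and back off upward.

>>> play_rows(
  steps=[
    [[0,0,0,0,0,0],[0,0,0,0,0,0],[0,0,0,0,0,0],[0,0,0,0,0,0],[0,0,-0.01,0,0,0],[0,0,-0.03,0,0,0],[0,0,-0.05,0,0,0],[0,0,-0.05,0,0,0],[0,0,0,0,0,0],[0,0,0,0,0,0]],
  ],
  fingers=0.75,
)

```text
t: 34.33
tcp_pos: [0.4742, 0.2919, 0.2465]
tool_rot: [0.0, 1.0, -0.0, -0.0]
force: [0.1, 0.2, -0.8]
finger_gap: 0.751
```

```bash
python3 - <<'E'
from h import *
s=save('wrist','w13.png');x=manip.sense();print(x['tcp_pos'],x['tool_rot'],x['force'],x['finger_gap'])
g=cv2.cvtColor(s['img'],cv2.COLOR_RGB2GRAY)
m=(g<45).astype(np.uint8);n,l,st,c=cv2.connectedComponentsWithStats(m)
for i in range(1,n):
    if st[i,4]>300: print(st[i],c[i],atz(s,c[i],.115))
s=save('side','s13.png')
E
```

```text
[0.47383561 0.29170337 0.24556826] [ 2.12618839e-04  9.99999410e-01 -3.71827077e-04 -9.98450840e-04] [-0.08867568 -0.36165584 -0.6480813 ] 0.7505604627563003
[  0 132  34  19 329] [ 15.37993921 140.87537994] [0.43612856 0.10313194 0.115     ]
[ 234  165   52   46 1625] [255.77784615 187.77969231] [0.47472349 0.29234168 0.115     ]
[    0   240   512   144 35395] [255.71733296 337.42808306] [0.61970275 0.29236512 0.115     ]
```

View pics/w13.png

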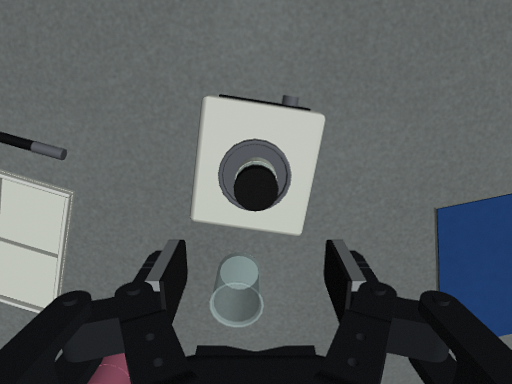

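View pics/s13.png

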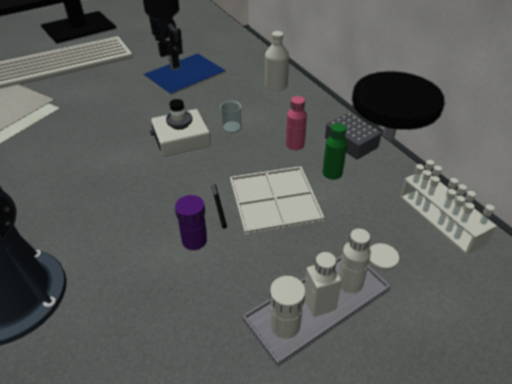

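The vial stands upright in the cup (top centre (0.475, 0.292)), and the beaker has not moved. Now I return the items, jar first.

>>> play_rows(
  steps=[
    [[0.006,-0.055,0,0,0,0],[0.006,-0.055,0,0,0,0],[0.006,-0.055,0,0,0,0],[0.006,-0.055,0,0,0,0],[0.006,-0.055,0,0,0,0],[0.006,-0.055,0,0,0,0],[0.006,-0.055,0,0,0,0],[0.006,-0.055,0,0,0,0],[0.005,-0.055,0,0,0,0],[0.004,-0.055,0,0,0,0]],
  ],
  fingers=1.0,
)

```text
t: 35.67
tcp_pos: [0.4164, -0.2592, 0.2449]
tool_rot: [0.001, 1.0, 0.001, -0.001]
force: [0.8, 0.1, -0.2]
finger_gap: 0.999
```

>>> play_rows(
  steps=[
    [[0,-0.055,0,0,0,0],[0,-0.009,0,0,0,0],[0,0,0,0,0,0],[0,0,0,0,0,0]],
  ],
)

```text
t: 36.17
tcp_pos: [0.4171, -0.3199, 0.2455]
tool_rot: [-0.0, 1.0, 0.001, -0.001]
force: [0.1, 0.3, -0.7]
finger_gap: 0.997
```

```bash
python3 - <<'E'
from h import *
s=save('wrist','w14.png');x=manip.sense();print(x['tcp_pos'],x['tool_rot'],x['force'],x['finger_gap'])
E
```

```text
[ 0.41722269 -0.31998318  0.24583378] [-5.56238203e-04  9.99999203e-01  9.28359932e-04 -6.49740856e-04] [0.33093534 0.75464331 0.76702915] 1.003085366913696
```

View pics/w14.png

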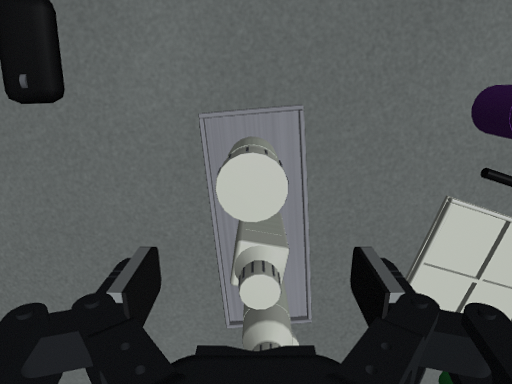

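>>> play_rows(
  steps=[
    [[0,-0.002,0.04,0,0,0],[0,0,0.05,0,0,0],[0,0,0.03,0,0,0],[0,0,0.012,0,0,0],[0,0,0,0,0,0],[0,0,0,0,0,0],[0,0,0,0,0,0]],
  ],
)

```text
t: 37.1
tcp_pos: [0.4181, -0.3245, 0.1156]
tool_rot: [0.0, 1.0, -0.001, 0.001]
force: [0.6, -1.2, -0.9]
finger_gap: 1.0
```

>>> play_rows(
  steps=[
    [[0,0,0,0,0,0],[0,0,0,0,0,0],[0,0,0,0,0,0],[0,0,0,0,0,0],[0,0,0,0,0,0]],
  ],
  fingers=0,
  squeeze=60,
)

```text
t: 37.72
tcp_pos: [0.4177, -0.3239, 0.1153]
tool_rot: [0.0, 1.0, -0.0, 0.0]
force: [-0.2, 1.5, 6.5]
finger_gap: 0.661
```

>>> play_rows(
  steps=[
    [[0,0,-0.01,0,0,0],[0,0,-0.04,0,0,0],[0,0,-0.05,0,0,0],[0,0.052,0,0,0,0],[-0.02,0.052,0,0,0,0],[-0.027,0.052,0,0,0,0],[-0.03,0.053,0,0,0,0],[-0.021,0.0525,0,0,0,0],[0,0,0,0,0,0],[0,0,0,0,0,0]],
  ],
)

```text
t: 38.98
tcp_pos: [0.5151, -0.0623, 0.2141]
tool_rot: [-0.0, 1.0, -0.0, -0.001]
force: [0.1, 0.2, -3.5]
finger_gap: 0.655
```

>>> play_rows(
  steps=[
    [[0,0,0.03,0,0,0],[0,0,0.03,0,0,0],[0,0,0.025,0,0,0],[0,0,0,0,0,0],[0,0,0,0,0,0],[0,0,0,0,0,0]],
  ],
)

```text
t: 39.72
tcp_pos: [0.5164, -0.0632, 0.1305]
tool_rot: [0.001, 1.0, -0.0, 0.001]
force: [-0.2, 0.9, -3.3]
finger_gap: 0.658
```

>>> play_rows(
  steps=[
    [[0,0,0.006,0,0,0],[0,0,0.005,0,0,0],[0,0,0.003,0,0,0],[0,0,0.001,0,0,0],[0,0,0,0,0,0],[0,0,0,0,0,0]],
  ],
)

```text
t: 40.48
tcp_pos: [0.5158, -0.0622, 0.1153]
tool_rot: [0.0, 1.0, -0.0, 0.0]
force: [-2.4, 1.2, 6.5]
finger_gap: 0.664
```

>>> play_rows(
  steps=[
    [[0,0,0,0,0,0],[0,0,0,0,0,0],[0,0,0,0,0,0],[0,0,0,0,0,0],[0,0,-0.01,0,0,0],[0,0,-0.03,0,0,0],[0,0,-0.05,0,0,0],[0,0,-0.05,0,0,0],[0,0,0,0,0,0],[0,0,0,0,0,0]],
  ],
  fingers=1.0,
)

```text
t: 41.72
tcp_pos: [0.5151, -0.0623, 0.2545]
tool_rot: [0.0, 1.0, 0.0, -0.0]
force: [-0.4, -0.3, -0.5]
finger_gap: 0.998
```

>>> play_rows(
  steps=[
    [[0.004,-0.05,0,0,0,0],[0.004,-0.05,0,0,0,0],[0.004,-0.05,0,0,0,0],[0.004,-0.05,0,0,0,0],[0.004,-0.053,0,0,0,0],[0,0,0,0,0,0],[0,0,0.04,0,0,0],[0,0,0.03,0,0,0],[0,0,0,0,0,0],[0,0,0,0,0,0]],
  ],
  fingers=0.75,
)

```text
t: 42.98
tcp_pos: [0.4958, -0.3149, 0.1845]
tool_rot: [-0.0, 1.0, 0.0, -0.0]
force: [0.4, -0.5, 0.8]
finger_gap: 0.745
```

```bash
python3 - <<'E'
from h import *
s=save('wrist','w15.png');x=manip.sense();print(x['tcp_pos'],x['tool_rot'],x['force'],x['finger_gap'])
E
```

```text
[ 0.49610188 -0.31533068  0.18519   ] [-1.00227839e-04  9.99999762e-01 -4.36527844e-04  5.24382783e-04] [0.0392867  0.91542344 0.53083897] 0.7441282466673302
```

View pics/w15.png

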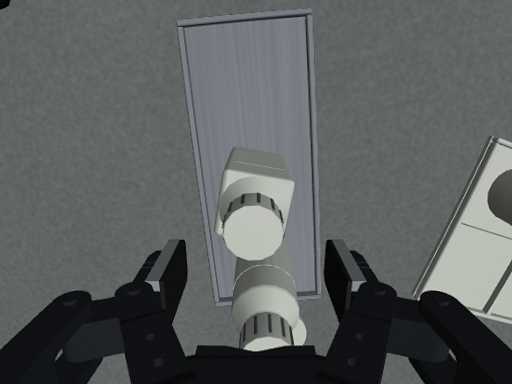

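Square cap centred at (253,231).

>>> play_rows(
  steps=[
    [[0,-0.0005,0.025,0,0,0],[0,0,0.015,0,0,0],[0,0,0.009,0,0,0],[0,0,0,0,0,0],[0,0,0,0,0,0]],
  ],
)

```text
t: 43.65
tcp_pos: [0.4958, -0.3163, 0.1359]
tool_rot: [0.0, 1.0, -0.0, 0.0]
force: [-0.1, -0.3, 0.6]
finger_gap: 0.753
```

>>> play_rows(
  steps=[
    [[0,0,0,0,0,0],[0,0,0,0,0,0],[0,0,0,0,0,0],[0,0,0,0,0,0],[0,0,0,0,0,0],[0,0,0,0,0,0]],
  ],
  fingers=0,
  squeeze=50,
)

```text
t: 44.4
tcp_pos: [0.496, -0.3164, 0.136]
tool_rot: [0.0, 1.0, -0.001, 0.001]
force: [0.5, -0.6, 6.9]
finger_gap: 0.379
```

>>> play_rows(
  steps=[
    [[0,0,-0.04,0,0,0],[0,0,-0.06,0,0,0],[0,0,-0.06,0,0,0],[-0.008,0.057,0,0,0,0],[-0.008,0.057,0,0,0,0],[-0.008,0.057,0,0,0,0],[-0.008,0.057,0,0,0,0],[-0.008,0.057,0,0,0,0],[-0.0065,0.056,0,0,0,0],[0,0,0,0,0,0]],
  ],
)

```text
t: 45.65
tcp_pos: [0.5406, 0.0293, 0.2938]
tool_rot: [-0.003, 1.0, 0.001, -0.002]
force: [1.7, -0.9, -3.7]
finger_gap: 0.381
```

>>> play_rows(
  steps=[
    [[0,0,0,0,0,0],[0,0,0.04,0,0,0],[0,0,0.05,0,0,0],[0,0,0.04,0,0,0],[0,0,0.015,0,0,0],[0,0,0,0,0,0],[0,0,0,0,0,0],[0,0,0,0,0,0]],
  ],
)

```text
t: 46.65
tcp_pos: [0.5433, 0.0248, 0.1519]
tool_rot: [0.0, 1.0, -0.0, 0.002]
force: [-0.2, -0.1, -3.9]
finger_gap: 0.38
```

>>> play_rows(
  steps=[
    [[0,0,0.006,0,0,0],[0,0,0.005,0,0,0],[0,0,0.003,0,0,0],[0,0,0.0015,0,0,0],[0,0,0,0,0,0],[0,0,0,0,0,0]],
  ],
)

```text
t: 47.4
tcp_pos: [0.5423, 0.0252, 0.1361]
tool_rot: [0.0, 1.0, -0.0, 0.0]
force: [-2.6, 0.6, 7.6]
finger_gap: 0.381
```

Supported. Release, then go to the round bottle.

>>> play_rows(
  steps=[
    [[0,0,0,0,0,0],[0,0,0,0,0,0],[0,0,0,0,0,0],[0,0,0,0,0,0],[0,0,-0.01,0,0,0],[0,0,-0.03,0,0,0],[0,0,-0.04,0,0,0],[0,0,-0.04,0,0,0],[0,0,0,0,0,0],[0,0,0,0,0,0]],
  ],
  fingers=0.75,
)

```text
t: 48.65
tcp_pos: [0.5416, 0.0251, 0.2549]
tool_rot: [0.0, 1.0, 0.0, -0.0]
force: [-0.6, -0.5, -0.4]
finger_gap: 0.748
```

>>> play_rows(
  steps=[
    [[-0.0055,-0.055,0,0,0,0],[-0.0055,-0.055,0,0,0,0],[-0.0055,-0.056,0,0,0,0],[-0.0055,-0.056,0,0,0,0],[-0.0055,-0.056,0,0,0,0],[-0.0055,-0.0555,0,0,0,0],[0,0,0,0,0,0],[0,0,0.06,0,0,0],[0,0,0,0,0,0],[0,0,0,0,0,0]],
  ],
)

```text
t: 49.9
tcp_pos: [0.5753, -0.3078, 0.1952]
tool_rot: [-0.0, 1.0, 0.0, -0.0]
force: [0.6, -0.6, 0.3]
finger_gap: 0.75
```

```bash
python3 - <<'E'
from h import *
s=save('wrist','w16.png');x=manip.sense();print(x['tcp_pos'],x['tool_rot'],x['force'],x['finger_gap'])
E
```

```text
[ 0.57590729 -0.30835089  0.19637117] [-2.21918325e-04  9.99999365e-01 -6.59995287e-04  8.86287011e-04] [ 0.32315611 -0.27965114  1.09823359] 0.748151769733468
```

View pics/w16.png

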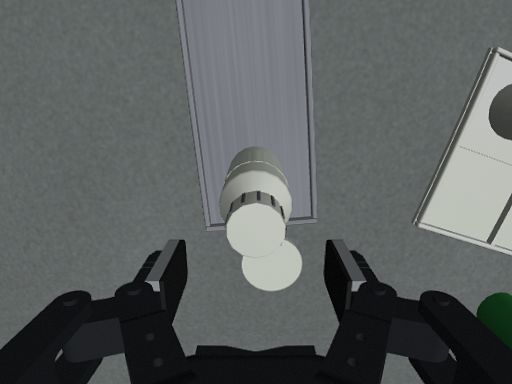

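Round cap centred at (256,229).

>>> play_rows(
  steps=[
    [[0,0,0.025,0,0,0],[0,0,0.016,0,0,0],[0,0,0.01,0,0,0],[0,0,0,0,0,0],[0,0,0,0,0,0]],
  ],
)

```text
t: 50.58
tcp_pos: [0.5754, -0.3088, 0.1445]
tool_rot: [0.0, 1.0, -0.0, 0.001]
force: [0.6, 0.4, 1.0]
finger_gap: 0.749
```

>>> play_rows(
  steps=[
    [[0,0,0,0,0,0],[0,0,0,0,0,0],[0,0,0,0,0,0],[0,0,0,0,0,0],[0,0,0,0,0,0],[0,0,0,0,0,0]],
  ],
  fingers=0,
  squeeze=50,
)

```text
t: 51.32
tcp_pos: [0.5754, -0.3087, 0.1446]
tool_rot: [0.0, 1.0, -0.0, 0.001]
force: [-0.3, 0.9, 4.5]
finger_gap: 0.378
```

>>> play_rows(
  steps=[
    [[0,0,-0.03,0,0,0],[0,0,-0.05,0,0,0],[0,0,-0.04,0,0,0],[-0.009,0.051,0,0,0,0],[-0.009,0.051,0,0,0,0],[-0.009,0.051,0,0,0,0],[-0.009,0.051,0,0,0,0],[-0.008,0.051,0,0,0,0],[-0.008,0.05,0,0,0,0],[0,0,0,0,0,0]],
  ],
)

```text
t: 52.58
tcp_pos: [0.6264, 0.0004, 0.2625]
tool_rot: [-0.002, 1.0, 0.001, -0.001]
force: [0.3, -2.1, -2.1]
finger_gap: 0.383
```

>>> play_rows(
  steps=[
    [[0,0,0,0,0,0],[0,0,0.03,0,0,0],[0,0,0.045,0,0,0],[0,0,0.03,0,0,0],[0,0,0,0,0,0],[0,0,0,0,0,0],[0,0,0,0,0,0]],
  ],
)

```text
t: 53.45
tcp_pos: [0.6284, -0.0042, 0.1607]
tool_rot: [0.001, 1.0, -0.0, 0.002]
force: [-0.1, 0.3, -2.6]
finger_gap: 0.383
```

>>> play_rows(
  steps=[
    [[0,0,0.006,0,0,0],[0,0,0.005,0,0,0],[0,0,0.003,0,0,0],[0,0,0.0015,0,0,0],[0,0,0,0,0,0],[0,0,0,0,0,0]],
  ],
)

```text
t: 54.2
tcp_pos: [0.6275, -0.0033, 0.1446]
tool_rot: [0.0, 1.0, 0.0, 0.001]
force: [-1.7, 0.6, 5.0]
finger_gap: 0.379
```

>>> play_rows(
  steps=[
    [[0,0,0,0,0,0],[0,0,0,0,0,0],[0,0,0,0,0,0],[0,0,0,0,0,0],[0,0,-0.01,0,0,0],[0,0,-0.03,0,0,0],[0,0,-0.04,0,0,0],[0,0,-0.04,0,0,0],[0,0,0,0,0,0],[0,0,0,0,0,0]],
  ],
  fingers=0.75,
)

```text
t: 55.45
tcp_pos: [0.6267, -0.0034, 0.2633]
tool_rot: [0.0, 1.0, 0.0, -0.0]
force: [-0.4, 0.7, 0.6]
finger_gap: 0.75
```

>>> play_rows(
  steps=[
    [[0.03,0,-0.03,0,0,0],[0.035,0,-0.02,0,0,0],[0.058,0,0,0,0,0],[0,0,0,0,0,0],[0,0,0,0,0,0]],
  ],
)

```text
t: 56.08
tcp_pos: [0.5042, -0.0035, 0.3127]
tool_rot: [0.0, 1.0, 0.0, -0.0]
force: [1.6, -0.0, -0.1]
finger_gap: 0.75
```

```bash
python3 - <<'E'
from h import *
s=save('wrist','w17.png');x=manip.sense();print(x['tcp_pos'],x['tool_rot'],x['force'],x['finger_gap'])
a=save('scene','c17.png');b=save('side','s17.png')
a0=cv2.imread('pics/scene0.png').astype(int);a1=cv2.imread('pics/c17.png').astype(int)
b0=cv2.imread('pics/side0.png').astype(int);b1=cv2.imread('pics/s17.png').astype(int)
o=np.hstack([b1[90:270,160:400],np.abs(b1-b0)[90:270,160:400]*2]).clip(0,255).astype(np.uint8)
o2=np.hstack([a1[100:280,160:400],np.abs(a1-a0)[100:280,160:400]*2]).clip(0,255).astype(np.uint8)
cv2.imwrite('pics/cmp.png',cv2.resize(np.vstack([o,o2]),None,fx=1.6,fy=1.6))
E
```

```text
[ 0.50506686 -0.00368185  0.31293367] [ 3.05107145e-04  9.99999938e-01 -3.34395167e-05  1.73869522e-04] [0.4785544  0.63834525 0.19528736] 0.7479250972154106
```

View pics/w17.png

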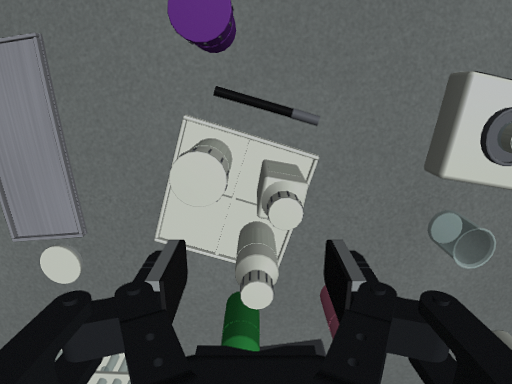

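View pics/cmp.png

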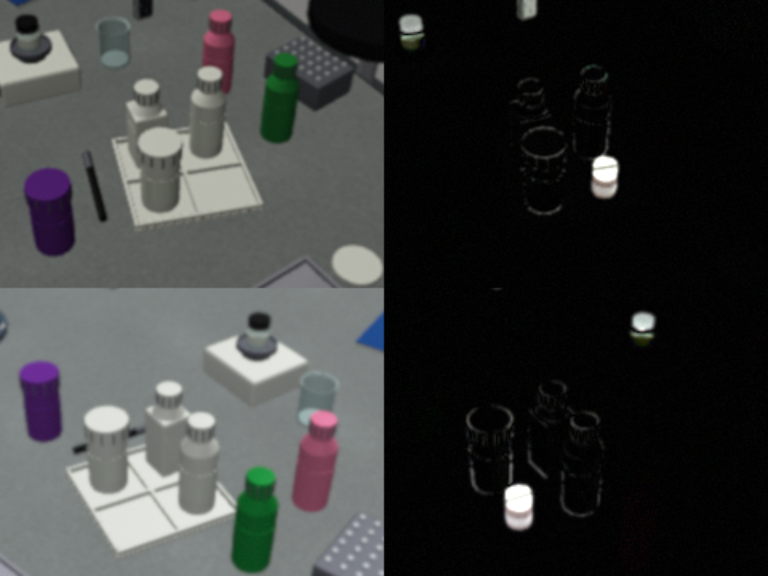

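The difference images show only sub-pixel outlines for the jar and the bottles. The beaker is unchanged, the vial stands in the cup, and the gripper is clear. Handing in.

```bash
python3 - <<'E'
from station import manip
print(manip.sense()['qd'].round(3)); print(manip.sign_off())
E
```

```text
[-0.     0.002  0.     0.     0.     0.001]
the job is handed in; nothing more can be done
None
```

I finished the job and handed it in at about 56 s of the 144 s allowed; no verdict was reported.

**What I did:** I moved the round bottle, the square bottle and the jar into the side tray, then stood the vial in the mixer's holder. After that I put the jar, the square bottle and the round bottle back in the rack, each on its starting spot.

**Last checks:**
- **Bottles and jar:** comparing before and after pictures from both fixed cameras shows only outlines of about a pixel or less around them, so they are upright and within a few millimetres of where they started.
- **Vial:** it stands upright in the holder. I measured its top at about (0.475, 0.292), against a cup centre of about (0.476, 0.291).
- **Beaker:** no visible change in either picture.
- **Gripper:** open, empty and clear of everything. The last joint speeds were near zero.

**Disagreements:** early position estimates from the fixed cameras and the wrist camera differed by about 2–3 mm for the bottles and the jar. For the mixer cup they differed by up to 11 mm in y, so I used the wrist camera's value. A second wrist view confirmed it before I lowered the vial. No check failed.

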